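# Slide the heat plate out over the end of the bench shelf

### The arm

A 6-joint arm with a two-finger parallel gripper is mounted at the origin on the work surface. World frame = base frame: x ahead of the robot, y to its left, z up, the work surface at z = 0. Lengths are in m, angles in rad, forces in N, time in s.
With the tool pointing down it reaches from about 0.3 to 0.775 m from the base axis. Payload 14.6 kg.
Tool frame: the origin (TCP) lies at the very end of the fingers, on their centre line; the grasp point (between the pads) lies 19 mm behind it; z points along the fingers, y is the line along which they close (so a half turn about z gives the same grasp; the last joint's range is limited). The gripper opens to 94 mm and grips with 3 to 60 N. Pads are 16 mm wide; open, the fingers measure 119 mm over their backs; the gripper's body (75 mm by 177 mm) begins 78 mm behind the grasp point.
Start: joints at [1.196, 0.3, 1.521, -0, 1.321, -0.067], TCP at [0.167, 0.524, 0.205] pointing down, gripper open.
Joint ranges: [-3.03, 3.03], [-0.79, 2.21], [0.23, 2.52], [-1.04, 4.18], [0, 3.07], [-2.55, 2.55]. Speed limits (rad/s): [2.22, 2.22, 2.57, 3.14, 3.14, 3.14].

### API

Orientations are given as a rotation vector (axis times angle).
In Python, from workcell import ctrl, cams, ticket gives the robot as it stands.
- The arm moves only by the tool jog_arm, never from a script. Its argument "steps" is a list of rows, each a list of 7 numbers: the finger opening in cm, from 0 to 9.4, then the shift along the tool's x, y, z in cm, then the turn, a rotation vector about the tool's x, y, z in rad. A call has 1 to 10 rows; each row shifts and turns the commanded pose from where the row before left it, along the tool's axes as they then stand; what a row does not reach is not made up. A row lasts 1/12 s, in which the tool goes at most 41.7 mm and 7.16 degrees, less where a joint would pass 70% of its speed; a pose out of reach is approached as far as the arm can. A call is refused whole if a number of a shift passes 4.17 or a number of a turn 0.125, either way. A call with a gripper value outside its range is refused whole. The fingers move at their own pace and stop on an object; the grip force is fixed at half the most. Time passes only in rows, so rows that do not move let the fingers close. It gives the time, the measured TCP pose, the force, the opening and the grip force at its end, in the units of the state.
- ctrl.get_obs(): the state, without advancing time (a new reading comes with each control period).
- cams.capture(name): name is "scene" or "top" or "wrist"; returns a dict with "image" (384x512x3 uint8, red, green, blue), "intrinsics" (3x3 intrinsics, pixels), "k1" (the pictures are not rectified: a ray, as slopes to the right and down, at radius r is drawn at 1 + k1 r^2 times it, then the intrinsics apply), "extrinsics" (4x4, takes a point from camera to world coordinates). Camera axes: x right, y down, z forward; pixel columns grow to the right and rows downward; lengths in m; the calibration is good to about 2 mm. A picture is of the moment at which its call begins. There is no depth.
- ticket.hand_in(): hands the job in; it is judged then, once.
The state is a dict: "time_s": time; "joints": joint angles; "joint_velocities": joint speeds; "tau": joint torques, N m; "position": TCP position; "ee_rot": TCP orientation; "ft_force": force on the tool from outside, world axes, zero at the start; "torque": the same for the moment, N m; "opening": finger opening in m; "grasp_force": force on a finger pad.
Only numpy, scipy, OpenCV 4.12 (cv2) and the standard library are available. Lean on these libraries where they do the work, as an engineer would, in place of code of your own. Each camera call takes 0.05 s, during which the arm holds its last target. There are 200 camera calls.

### The job

The square ceramic plate lying flat on the raised steel shelf is too thin to get hold of, and it is wanted for the tripod. With the fingertips only, push it back until its rear side lies flush and straight along the shelf's rear lip, then slide it along the lip towards the tripod until about a quarter of it sticks out past that end of the shelf, and leave it lying flat there. Do not lift or tip it, and do not shift or knock over anything else that stands on the shelf or the bench.

Things in the scene. Friction and masses are not known exactly. Their poses are not given: they have to be found in the camera images.
- plate: White glazed ceramic plate, square, 130 x 130 mm and 6 mm thick, about 0.24 kg, sliding easily on the smooth steel (friction about 0.3; mass and friction vary). Origin: centre of its underside; x and y along its sides, z up. At the start it lies askew by up to about 20 degrees, away from the rear lip.
- ledge: Raised shelf of folded steel, fixed: 440 mm long (its y), 235 mm deep (its x), flat top 80 mm above the bench. Origin: centre of its underside, on the bench; x points to its rear, away from the robot, z up. Rear lip 5 mm thick, 15 mm high, along the whole rear: its front face at x = +112.5 mm. Front and both ends (y = +220, -220 mm) are open. A plate flush with the lip has its centre at x = +47.5 mm.
- tripod: Black steel laboratory tripod, 220 mm high, ring 104 mm across, feet on a circle of 80 mm radius, loose, standing over the gas burner on the bench beyond one end of the shelf, left or right. It shows towards which end the plate must go. Origin: on the bench below the ring's centre.
- crucible: White porcelain crucible with lid, 46 mm across and 50 mm high, loose, standing on the shelf in one of the two front corners. Origin: centre of its foot. To be left alone.
- weighing_bottle: Small stoppered glass weighing bottle, 38 mm across and 52 mm high, loose, standing on the shelf in the other front corner. Origin: centre of its foot. To be left alone.
- burner: Gas burner: blue cartridge 93 mm across with a brass tube, 180 mm high, loose, under the tripod. Origin: centre of its foot. To be left alone.
- wash_flask: Glass gas washing bottle, foot 80 mm across, 218 mm high, with two side tubes at the top, loose, on the bench beyond the shelf end opposite the tripod. Origin: centre of its foot. To be left alone.
- flask: Conical glass flask, 84 mm across, 116 mm high, loose, on the bench in front of the shelf, to the left. Origin: centre of its foot. To be left alone.
- beaker: Glass beaker, 68 mm across, 80 mm high, loose, on the bench at the front left. Origin: centre of its foot. To be left alone.
- squeeze_bottle: White plastic bottle with red cap, 60 mm across, 150 mm high, loose, on the bench at the front right. Origin: centre of its foot. To be left alone.
- spatula: Spatula with a wooden handle, 170 mm long, lying on the bench in front of the shelf, to the right. Origin: under its middle. To be left alone.
Mind the look-alikes: they are no part of the job. There is more than one size of the plate; the job needs the largest.

How it is judged:
On the way:
1. the plate lies flush and straight against the rear lip (within 8 mm and 0.1 rad) before any of it passes the shelf's end (x of plate in the frame of ledge above 0.0395 m and angle between the x axis of plate and the x axis of ledge, either way round below 0.1 rad and y of plate in the frame of ledge between -0.155 and 0.155 m), for 0.1 s.
At the end, for the whole second after the job is handed in: The plate lies flat and still on the shelf, its rear side within 8 mm of the rear lip and parallel to it within 0.1 rad, and sticks out 20 to 48 mm past the shelf end on the tripod's side (((y of tripod in the frame of ledge above 0 m and y of plate in the frame of ledge between 0.175 and 0.203 m) or (y of tripod in the frame of ledge below 0 m and y of plate in the frame of ledge between -0.203 and -0.175 m)) and x of plate in the frame of ledge above 0.0395 m and angle between the x axis of plate and the x axis of ledge, either way round below 0.1 rad and angle between plate's own z axis and vertical below 0.04 rad and z of plate in the frame of ledge between 0.076 and 0.084 m and linear speed of plate below 0.01 m/s); the robot touches nothing.
It fails at once if the plate is lifted (more than 6 mm off the shelf) or drops off it (z of plate in the frame of ledge above 0.086 m or z of plate in the frame of ledge below 0.07 m).
It fails at once if the plate is touched with anything but the fingers (contact force between the arm and plate above 1 N).
It fails at once if the plate is tipped by more than 0.12 rad (angle between plate's own z axis and vertical above 0.12 rad).
It fails at once if the crucible or the weighing bottle on the shelf is shifted by more than 10 mm (distance of any of crucible, weighing_bottle from where it was at the start of the episode above 0.01 m).
It fails at once if anything else standing on the bench is shifted by more than 15 mm or knocked over (distance of any of tripod, burner, wash_flask, flask, beaker, squeeze_bottle, spatula from where it was at the start of the episode above 0.015 m or angle between any of tripod, burner, wash_flask, flask, beaker, squeeze_bottle's own z axis and vertical above 0.3 rad).
It also fails if it takes over 54 s, if anything falls off the work surface, if the arm or the gripper's body presses on something with over 40 N, if the wrist force passes 120 N, or if a joint passes its speed limit or range.

## Working session

There is one attempt and no reset: what is moved stays moved. The work goes in short steps, Python scripts to look and compute and a tool call to move; the robot and the scene stay as the last step left them, time stands still between calls to the robot, and variables do not carry over. Pictures are saved under pics/ and viewed, at most 10 in all, crops included, and the job is handed in when it is done.

Besides the shell and the picture viewer there is one more tool, called after "Emit:" as name(argument=value, ...) on one line, values as JSON. jog_arm: Moves the arm, as the interface text tells. Its arguments: {"type":"object","properties":{"steps":{"type":"array"}},"required":["steps"]}

```bash
mkdir -p pics; cat > h.py <<'E'
import numpy as np, cv2
from workcell import ctrl, cams, ticket
def snap(n,f):
    c=cams.capture(n); cv2.imwrite(f'pics/{f}.png',c['image'][:,:,::-1]); 
    np.savez(f'pics/{f}.npz',K=c['intrinsics'],k=c['k1'],E=c['extrinsics']); return c
def load(f): return np.load(f'pics/{f}.npz')
def p2w(f,uv,z):
    d=load(f);K,k,E=d['K'],float(d['k']),d['E']
    p=cv2.undistortPoints(np.array(uv,float).reshape(-1,1,2),K,np.array([k,0,0,0.])).reshape(-1,2)
    r=np.c_[p,np.ones(len(p))]@E[:3,:3].T; o=E[:3,3]
    return o+r*((z-o[2])/r[:,2])[:,None]
def w2p(f,P):
    d=load(f);K,k,E=d['K'],float(d['k']),d['E']
    q=np.linalg.inv(E); P=np.array(P,float).reshape(-1,3)
    return cv2.projectPoints(P,cv2.Rodrigues(q[:3,:3])[0],q[:3,3],K,np.array([k,0,0,0.]))[0].reshape(-1,2)
E
python3 - <<'E'
from h import *
snap('top','top0');snap('scene','scene0')
a=cv2.imread('pics/top0.png');cv2.imwrite('pics/top0b.png',cv2.resize(a,(800,600),interpolation=cv2.INTER_CUBIC))
o=ctrl.get_obs();print(o['position'],o['ee_rot'],o['time_s'])
E
```

```text
[0.16655767 0.52393908 0.20497552] [-4.81500989e-01 -3.10429663e+00  1.50982499e-03] 0.1
```

View pics/top0b.png

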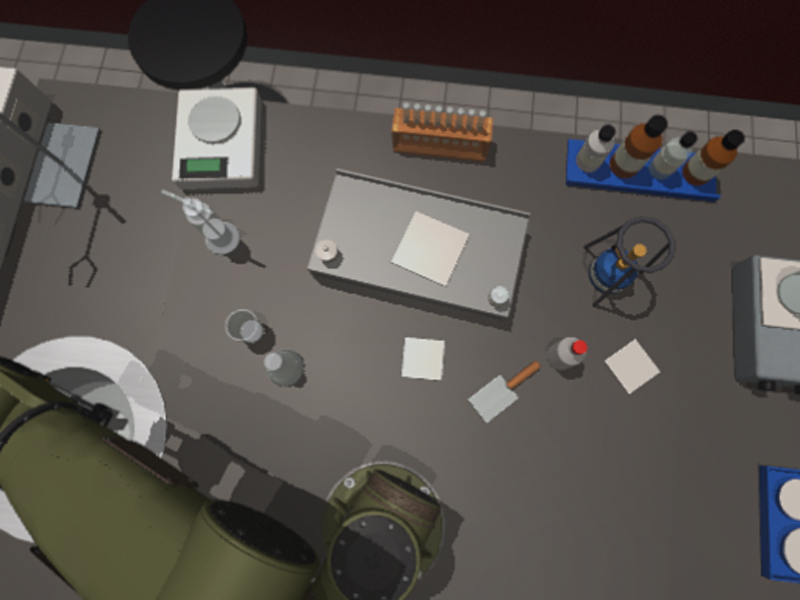

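View pics/scene0.png

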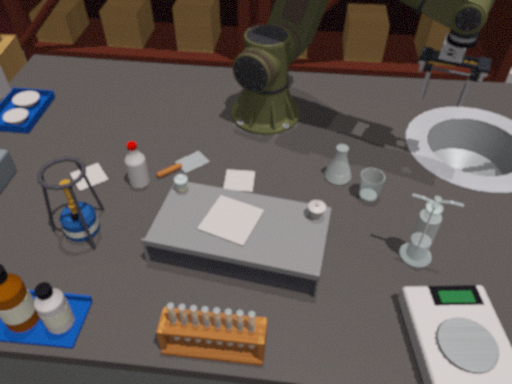

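The square plates in top0b are at (430,248) on the shelf, and at (423,358) and (632,366) on the bench. The one on the shelf is clearly the largest, so it fits. The tripod is at (640,250), to the right, so the plate goes towards −y. The crucible is at the front left (327,250) and the weighing bottle at the front right (499,296). I'll confirm with one enlarged crop.

```bash
python3 - <<'E'
from h import *
a=cv2.imread('pics/top0.png')[105:215,192:352];cv2.imwrite('pics/crop0.png',cv2.resize(a,None,fx=5,fy=5,interpolation=cv2.INTER_CUBIC))
E
```

```text
(no output)
```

View pics/crop0.png

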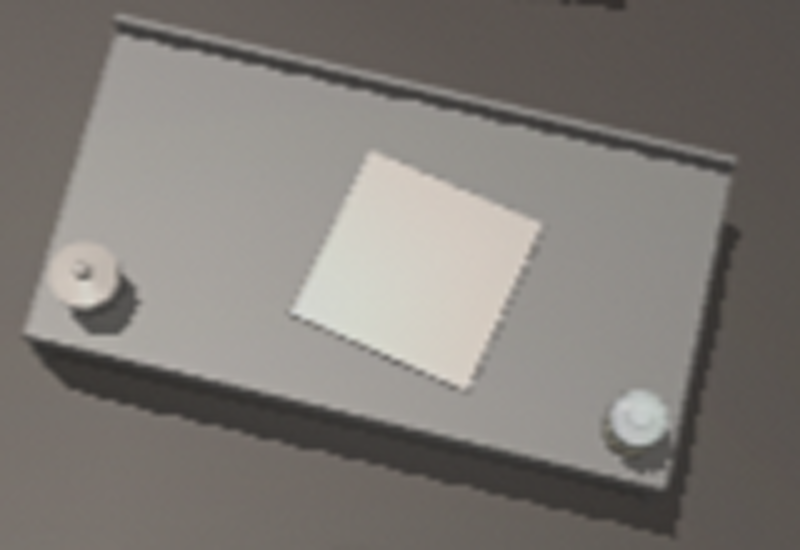

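The crop confirms it: the plate's corners are at (370,150), (542,223), (468,390) and (290,315). The shelf's front corners are at (25,333) and (665,488), and the tops of the lip's ends are at (118,15) and (737,157).

```bash
python3 - <<'E'
from h import *
from scipy.optimize import least_squares
f=lambda L:np.array(L,float)/5+[192-.4,105-.4]
pl=p2w('top0',f([(370,150),(542,223),(468,390),(290,315)]),.086)[:,:2]
fr=p2w('top0',f([(25,333),(665,488)]),.08)[:,:2]
re=p2w('top0',f([(118,15),(737,157)]),.095)[:,:2]
cr=p2w('top0',f([(85,275)]),.125)[0,:2]; wb=p2w('top0',f([(640,412)]),.13)[0,:2]
print(fr,re,pl)
loc=np.array([(-.1175,.22),(-.1175,-.22),(.1175,.22),(.1175,-.22)])
def R(t): return np.array([[np.cos(t),-np.sin(t)],[np.sin(t),np.cos(t)]])
L=least_squares(lambda p:((loc@R(p[2]).T+p[:2])-np.r_[fr,re]).ravel(),[.6,0,0]);print('ledge',L.x,L.fun.round(4))
l2=np.array([(1,1),(1,-1),(-1,-1),(-1,1)])*.065
P=least_squares(lambda p:((l2@R(p[2]).T+p[:2])-pl).ravel(),[.5,0,0]);print('plate',P.x,P.fun.round(4))
t=L.x[2]; il=lambda q:(np.array(q)-L.x[:2])@R(t)
print('in ledge: plate',il(P.x[:2]),P.x[2]-t,'corners',il(pl),'cr',il(cr),'wb',il(wb))
tri=p2w('top0',[[645/1.5625,243/1.5625]],.22)[0,:2];print('tri',tri,il(tri))
o=ctrl.get_obs(); print(cv2.Rodrigues(o['ee_rot'])[0])
np.save('ledge.npy',L.x)
E
```

```text
[[ 0.51013593  0.22320194]
 [ 0.4539706  -0.21247245]] [[ 0.74122986  0.1924583 ]
 [ 0.68637426 -0.24215482]] [[ 0.66563501  0.00748402]
 [ 0.62656484 -0.11475574]
 [ 0.50372558 -0.07639855]
 [ 0.54160018  0.04742539]]
ledge [ 0.59792766 -0.00974176 -0.1274932 ] [-0.0008  0.0002 -0.0006 -0.0005  0.0012  0.0011  0.0001 -0.0007]
plate [ 0.5843814  -0.03406122 -0.30510139] [ 0.0003  0.0009  0.0003 -0.0008 -0.0009 -0.0001  0.0003  0.    ]
in ledge: plate [-0.01034414 -0.02584446] -0.17760819191700122 corners [[ 0.0649676   0.02569483]
 [ 0.04175708 -0.1005205 ]
 [-0.08496223 -0.0780934 ]
 [-0.06313901  0.04954124]] cr [-0.08052202  0.18156034] wb [-0.08466978 -0.1873602 ]
tri [ 0.59542648 -0.44234146] [ 0.05252334 -0.42940664]
[[-9.53013486e-01  3.02927701e-01 -3.20550294e-04]
 [ 3.02927869e-01  9.53013040e-01 -9.23012297e-04]
 [ 2.58826168e-05 -9.76746785e-04 -9.99999523e-01]]
```

Emit:
jog_arm(steps=[[9.4,0,0,0,0,0,-0.09],[9.4,0,0,0,0,0,-0.09],[9.4,-1.94,-2.46,0,0,0,0],[9.4,-1.94,-2.46,0,0,0,0],[9.4,-1.94,-2.46,0,0,0,0],[9.4,-1.94,-2.46,0,0,0,0],[9.4,-1.94,-2.46,0,0,0,0],[9.4,-1.94,-2.46,0,0,0,0],[9.4,-1.94,-2.46,0,0,0,0],[9.4,-1.94,-2.46,0,0,0,0]])

```text
time_s: 0.93
position: [0.2958, 0.3077, 0.2053]
ee_rot: [-0.2, -3.135, 0.0]
ft_force: [1.6, 0.1, -0.6]
opening: 0.0941
grasp_force: 0.0
```

Emit:
jog_arm(steps=[[9.4,-1.94,-2.46,0,0,0,0],[9.4,-1.94,-2.46,0,0,0,0],[9.4,-1.94,-2.46,0,0,0,0],[9.4,-1.94,-2.46,0,0,0,0],[9.4,-1.94,-2.46,0,0,0,0],[9.4,-1.94,-2.46,0,0,0,0],[9.4,-1.94,-2.46,0,0,0,0],[9.4,-1.94,-2.46,0,0,0,0],[9.4,-1.94,-2.46,0,0,0,0],[9.4,0,0,0,0,0,0]])

```text
time_s: 1.77
position: [0.442, 0.0639, 0.2051]
ee_rot: [-0.206, -3.135, 0.001]
ft_force: [0.0, 0.2, -0.8]
opening: 0.094
grasp_force: 0.0
```

```bash
cat >> h.py <<'E'
def st():
    L=np.load('ledge.npy');o=ctrl.get_obs();t=L[2];c,s=np.cos(t),np.sin(t)
    d=o['position'][:2]-L[:2];R=cv2.Rodrigues(o['ee_rot'])[0]
    print('t',o['time_s'],'ledge xy',(c*d[0]+s*d[1]).round(4),(-s*d[0]+c*d[1]).round(4),'z',o['position'][2].round(4),'yaw err of tool y vs ledge y',round(np.arctan2(R[1,1],R[0,1])-np.pi/2-t,4),'tilt',R[:2,2].round(4),'F',o['ft_force'].round(1),'open',o['opening'])
E
python3 -c "from h import *;st()"
```

```text
t 1.7667 ledge xy -0.164 0.0532 z 0.2051 yaw err of tool y vs ledge y -0.0035 tilt [-0.0002 -0.0007] F [ 0.   0.2 -0.8] open 0.09401001417674039
```

Emit:
jog_arm(steps=[[9.4,-1.9,-2.4,0,0,0,0],[9.4,-1.9,-2.4,0,0,0,0],[9.4,-1.9,-2.3,0,0,0,0],[9.4,0,0,3,0,0,0],[9.4,0,0,3,0,0,0],[9.4,0,0,3,0,0,0],[9.4,0,0,1,0,0,0],[9.4,0,0,0,0,0,0],[9.4,0,0,0,0,0,0]])

```text
time_s: 2.52
position: [0.4882, -0.0101, 0.1063]
ee_rot: [0.2, 3.135, 0.0]
ft_force: [0.8, -0.1, -0.4]
opening: 0.094
grasp_force: 0.0
```

```bash
python3 - <<'E'
from h import *
st();c=snap('scene','s1');snap('top','t1')
a=cv2.imread('pics/s1.png')[150:300,130:350];b=cv2.imread('pics/t1.png')[105:215,192:352]
a=cv2.resize(a,(400,273),interpolation=2);b=cv2.resize(b,(400,275),interpolation=2)
cv2.imwrite('pics/m1.png',np.hstack([a,b[:273]]))
E
```

```text
t 2.5167 ledge xy -0.1088 -0.0143 z 0.1063 yaw err of tool y vs ledge y -0.0 tilt [0.0002 0.    ] F [ 0.8 -0.1 -0.4] open 0.09398274447401589
```

View pics/m1.png

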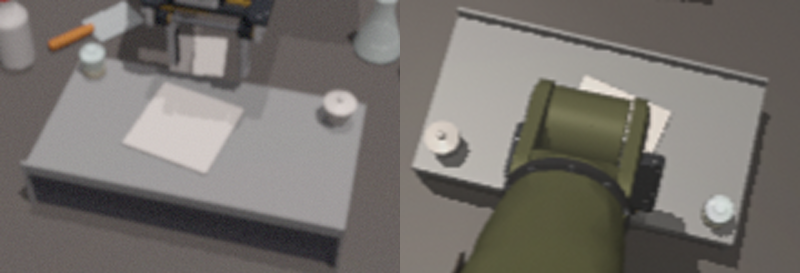

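The left panel shows the open fingers just in front of the plate's front side, with tips near (173,75) and (245,75). I'll go down to about 3 mm above the shelf.

Emit:
jog_arm(steps=[[9.4,0,-0.3,1.2,0,0,0],[9.4,0,0,0.7,0,0,0],[9.4,0,0,0.4,0,0,0],[9.4,0,0,0,0,0,0]])

```text
time_s: 2.95
position: [0.4875, -0.0132, 0.0823]
ee_rot: [-0.201, -3.135, -0.0]
ft_force: [0.4, 0.8, -0.2]
opening: 0.0942
grasp_force: 0.0
```

```bash
python3 - <<'E'
from h import *
st()
E
```

```text
t 2.95 ledge xy -0.1091 -0.0175 z 0.0823 yaw err of tool y vs ledge y -0.0003 tilt [-0.0004  0.    ] F [ 0.4  0.8 -0.2] open 0.09417051073081814
```

Emit:
jog_arm(steps=[[9.4,-0.4,0,0,0,0,0],[9.4,-0.4,0,0,0,0,0],[9.4,-0.4,0,0,0,0,0],[9.4,-0.4,0,0,0,0,0],[9.4,-0.4,0,0,0,0,0],[9.4,-0.4,0,0,0,0,0],[9.4,-0.4,0,0,0,0,0],[9.4,-0.4,0,0,0,0,0],[9.4,-0.4,0,0,0,0,0],[9.4,-0.4,0,0,0,0,0]])

```text
time_s: 3.78
position: [0.5276, -0.0185, 0.0824]
ee_rot: [-0.201, -3.135, 0.0]
ft_force: [-0.4, 0.9, 0.6]
opening: 0.0942
grasp_force: 0.3
```

Emit:
jog_arm(steps=[[9.4,-0.4,0,0,0,0,0],[9.4,-0.4,0,0,0,0,0],[9.4,-0.4,0,0,0,0,0],[9.4,-0.4,0,0,0,0,0],[9.4,-0.4,0,0,0,0,0],[9.4,-0.4,0,0,0,0,0],[9.4,-0.4,0,0,0,0,0],[9.4,-0.4,0,0,0,0,0],[9.4,-0.3,0,0,0,0,0],[9.4,0,0,0,0,0,0]])

```text
time_s: 4.62
position: [0.5625, -0.023, 0.0824]
ee_rot: [0.201, 3.135, -0.0]
ft_force: [0.1, 0.3, -0.1]
opening: 0.0937
grasp_force: 0.0
```

```bash
python3 - <<'E'
from h import *
st();c=snap('scene','s2')
a=cv2.imread('pics/s2.png')[150:300,130:350]
cv2.imwrite('pics/m2.png',cv2.resize(a,(792,540),interpolation=2))
E
```

```text
t 4.6167 ledge xy -0.0335 -0.0177 z 0.0824 yaw err of tool y vs ledge y -0.0003 tilt [ 0.0003 -0.    ] F [ 0.1  0.3 -0.1] open 0.09373534625212636
```

View pics/m2.png

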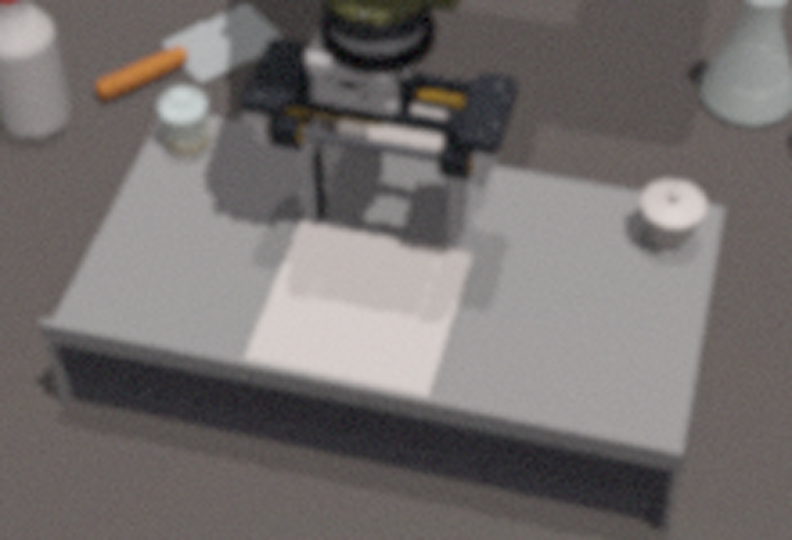

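The plate is now square to the lip, with its front side from (300,222) to (472,250). I'll press on slowly until the force rises.

Emit:
jog_arm(steps=[[9.4,-0.2,0,0,0,0,0],[9.4,-0.2,0,0,0,0,0],[9.4,-0.2,0,0,0,0,0],[9.4,-0.1,0,0,0,0,0],[9.4,0,0,0,0,0,0]])

```text
time_s: 5.08
position: [0.5688, -0.0238, 0.0824]
ee_rot: [-0.201, -3.135, 0.0]
ft_force: [-1.4, -0.3, 0.6]
opening: 0.0943
grasp_force: 0.8
```

Emit:
jog_arm(steps=[[9.4,-0.1,0,0,0,0,0],[9.4,0,0,0,0,0,0]])

```text
time_s: 5.25
position: [0.569, -0.0238, 0.0823]
ee_rot: [-0.2, -3.133, -0.0]
ft_force: [-7.9, 0.6, 3.1]
opening: 0.0943
grasp_force: 4.0
```

```bash
python3 -c "from h import *;st()"
```

```text
t 5.25 ledge xy -0.0269 -0.0176 z 0.0823 yaw err of tool y vs ledge y -0.0002 tilt [-0.0025  0.0002] F [-7.9  0.6  3.1] open 0.09427239330402021
```

The force has risen, so the plate is flush with the lip. Next I back off, lift, move to the left side of the plate and turn a quarter.

Emit:
jog_arm(steps=[[9.4,0.3,0,0,0,0,0],[9.4,0.6,0,0,0,0,0],[9.4,0.6,0,0,0,0,0],[9.4,0,0,-3,0,0,0],[9.4,0,0,-3,0,0,0],[9.4,0,0,-3,0,0,0],[9.4,-2.2,3,-1,0,0,0],[8,-2.2,3,0,0,0,0],[8,-2.2,3,0,0,0,0],[8,-2.2,3,0,0,0,0]])

```text
time_s: 6.08
position: [0.6583, 0.0871, 0.183]
ee_rot: [0.201, 3.134, 0.0]
ft_force: [-0.0, -0.3, 0.3]
opening: 0.0806
grasp_force: 0.0
```

Emit:
jog_arm(steps=[[8,0,0,0,0,0,0.12],[8,0,0,0,0,0,0.12],[8,0,0,0,0,0,0.12],[8,0,0,0,0,0,0.12],[8,0,0,0,0,0,0.12],[8,0,0,0,0,0,0.12],[8,0,0,0,0,0,0.12],[8,0,0,0,0,0,0.12],[8,0,0,0,0,0,0.12],[8,0,0,0,0,0,0.12]])

```text
time_s: 6.92
position: [0.6573, 0.0858, 0.1825]
ee_rot: [1.943, 2.468, 0.0]
ft_force: [0.2, 0.3, -0.0]
opening: 0.08
grasp_force: 0.0
```

Emit:
jog_arm(steps=[[8,0,0,0,0,0,0.12],[8,0,0,0,0,0,0.12],[8,0,0,0,0,0,0.12],[8,0,0,0,0,0,0.01],[8,0,0,0,0,0,0]])

```text
time_s: 7.33
position: [0.6573, 0.0858, 0.1825]
ee_rot: [2.355, 2.079, 0.0]
ft_force: [0.1, 0.5, 0.8]
opening: 0.0799
grasp_force: 0.0
```

```bash
python3 - <<'E'
from h import *
st();c=snap('scene','s3')
a=cv2.imread('pics/s3.png')[150:300,130:350]
cv2.imwrite('pics/m3.png',cv2.resize(a,(792,540),interpolation=2))
E
```

```text
t 7.3333 ledge xy 0.0468 0.1023 z 0.1825 yaw err of tool y vs ledge y -1.5674 tilt [0.0002 0.    ] F [0.1 0.5 0.8] open 0.07994896858067749
```

View pics/m3.png

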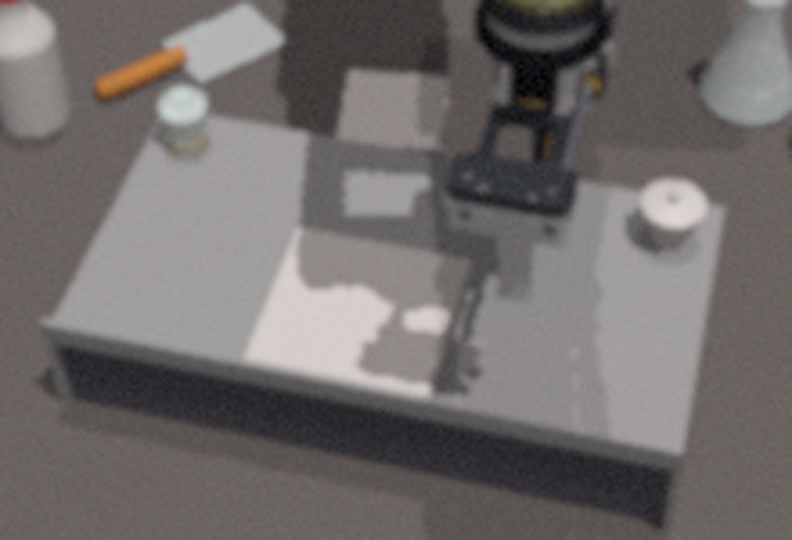

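The plate still lies square, with front corners at (300,230) and (468,256).

```bash
python3 - <<'E'
from h import *
L=np.load('ledge.npy');c,s=np.cos(L[2]),np.sin(L[2]);Rt=np.array([[c,-s],[s,c]])
f=lambda q:np.array(q,float)/3.6+[130-.4,150-.4]
g=lambda q,z:((p2w('s3',f(q),z)[:,:2]-L[:2])@Rt).round(4)
print('plate',g([(300,230),(468,256)],.086),'front L',g([(722,207)],.08),'lip R,L',g([(45,322),(685,450)],.095))
E
```

```text
plate [[-0.0161 -0.0741]
 [-0.0212  0.0502]] front L [[-0.1186  0.2208]] lip R,L [[ 0.1137 -0.2148]
 [ 0.1122  0.2234]]
```

Emit:
jog_arm(steps=[[8,0,-0.2,3,0,0,0],[8,0,0,3,0,0,0],[8,0,0,2,0,0,0],[8,0,0,1.2,0,0,0],[8,0,0,0.7,0,0,0],[8,0,0,0,0,0,0]])

```text
time_s: 7.88
position: [0.6553, 0.086, 0.0826]
ee_rot: [-2.356, -2.077, 0.002]
ft_force: [-0.1, 0.2, -0.4]
opening: 0.0801
grasp_force: 0.0
```

```bash
python3 -c "from h import *;st()"
```

```text
t 7.8833 ledge xy 0.0447 0.1023 z 0.0826 yaw err of tool y vs ledge y -1.5688 tilt [-0.0013 -0.0001] F [-0.1  0.2 -0.4] open 0.08005782861328924
```

Emit:
jog_arm(steps=[[8,-0.5,0,0,0,0,0],[8,-0.5,0,0,0,0,0],[8,-0.5,0,0,0,0,0],[8,-0.5,0,0,0,0,0],[8,-0.5,0,0,0,0,0],[8,-0.5,0,0,0,0,0],[8,-0.5,0,0,0,0,0],[8,-0.5,0,0,0,0,0],[8,-0.5,0,0,0,0,0],[8,-0.5,0,0,0,0,0]])

```text
time_s: 8.72
position: [0.6492, 0.0361, 0.0835]
ee_rot: [-2.358, -2.076, -0.0]
ft_force: [-0.2, 1.0, 0.4]
opening: 0.08
grasp_force: 0.4
```

Emit:
jog_arm(steps=[[8,-0.5,0,0,0,0,0],[8,-0.5,0,0,0,0,0],[8,-0.5,0,0,0,0,0],[8,-0.5,0,0,0,0,0],[8,-0.5,0,0,0,0,0],[8,-0.5,0,0,0,0,0],[8,-0.5,0,0,0,0,0],[8,-0.5,0,0,0,0,0],[8,-0.5,0,0,0,0,0],[8,-0.5,0,0,0,0,0]])

```text
time_s: 9.55
position: [0.6428, -0.0136, 0.0834]
ee_rot: [-2.358, -2.076, 0.0]
ft_force: [0.1, 0.9, -0.0]
opening: 0.0801
grasp_force: 0.5
```

Emit:
jog_arm(steps=[[8,-0.5,0,0,0,0,0],[8,-0.5,0,0,0,0,0],[8,-0.5,0,0,0,0,0],[8,-0.5,0,0,0,0,0],[8,-0.5,0,0,0,0,0],[8,-0.5,0,0,0,0,0],[8,-0.5,0,0,0,0,0],[8,-0.5,0,0,0,0,0],[8,-0.5,0,0,0,0,0],[8,-0.5,0,0,0,0,0]])

```text
time_s: 10.38
position: [0.6365, -0.0632, 0.0834]
ee_rot: [-2.358, -2.076, 0.0]
ft_force: [-0.2, 0.0, 0.6]
opening: 0.0803
grasp_force: 0.5
```

```bash
python3 - <<'E'
from h import *
st();c=snap('scene','s4')
a=cv2.imread('pics/s4.png')[150:300,130:350]
cv2.imwrite('pics/m4.png',cv2.resize(a,(792,540),interpolation=2))
E
```

```text
t 10.3833 ledge xy 0.045 -0.0481 z 0.0834 yaw err of tool y vs ledge y -1.5703 tilt [-0.0001  0.    ] F [-0.2  0.   0.6] open 0.08025910694765603
```

View pics/m4.png

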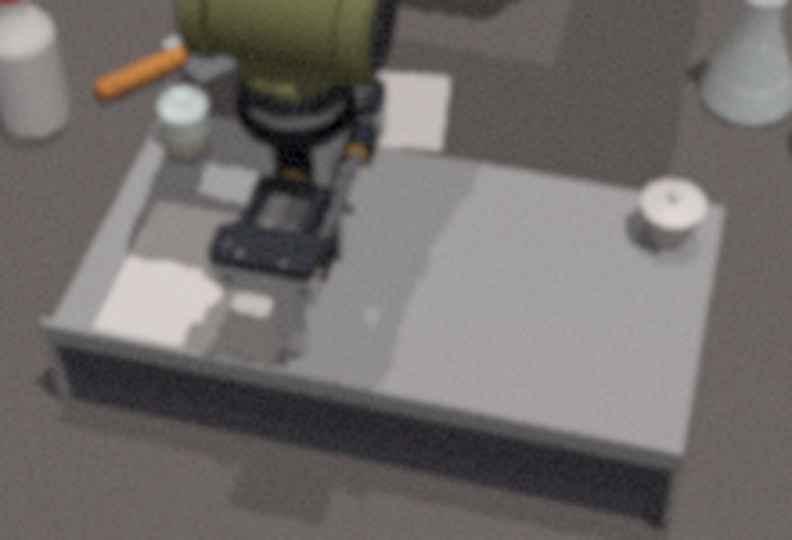

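The plate is still flush along the lip, with its leading side from (152,203) to (92,330) near the shelf end. It has about 6.6 cm to go.

Emit:
jog_arm(steps=[[8,-0.5,0,0,0,0,0],[8,-0.5,0,0,0,0,0],[8,-0.5,0,0,0,0,0],[8,-0.5,0,0,0,0,0],[8,-0.5,0,0,0,0,0],[8,-0.5,0,0,0,0,0],[8,-0.5,0,0,0,0,0],[8,-0.5,0,0,0,0,0],[8,-0.5,0,0,0,0,0],[8,-0.5,0,0,0,0,0]])

```text
time_s: 11.27
position: [0.6302, -0.1128, 0.0834]
ee_rot: [-2.358, -2.076, 0.0]
ft_force: [0.2, 1.0, 0.5]
opening: 0.0798
grasp_force: 0.4
```

Emit:
jog_arm(steps=[[8,-0.4,0,0,0,0,0],[8,-0.4,0,0,0,0,0],[8,-0.3,0,0,0,0,0],[8,-0.3,0,0,0,0,0],[8,-0.1,0,0,0,0,0],[8,0,0,0,0,0,0]])

```text
time_s: 11.77
position: [0.6283, -0.1275, 0.0834]
ee_rot: [2.358, 2.076, -0.0]
ft_force: [0.7, -0.2, -0.3]
opening: 0.0799
grasp_force: 0.0
```

Emit:
jog_arm(steps=[[8,0.5,0,0,0,0,0],[8,1,0,0,0,0,0],[8,1,0,0,0,0,0],[8,0,0,-3,0,0,0],[8,0,0,-3,0,0,0],[8,0,0,-4,0,0,0],[8,3,0,-3,0,0,0],[8,4,0,0,0,0,0],[8,4,0,0,0,0,0],[8,4,0,0,0,0,0]])

```text
time_s: 12.6
position: [0.6504, 0.0486, 0.2137]
ee_rot: [2.357, 2.076, 0.001]
ft_force: [0.3, -0.5, -1.3]
opening: 0.0803
grasp_force: 0.0
```

```bash
python3 - <<'E'
from h import *
st();c=snap('scene','s5');snap('top','t5')
a=cv2.imread('pics/s5.png')[160:270,110:270]
cv2.imwrite('pics/m5.png',cv2.resize(a,(800,550),interpolation=2))
E
```

```text
t 12.6 ledge xy 0.0446 0.0646 z 0.2137 yaw err of tool y vs ledge y -1.5701 tilt [0.0011 0.0001] F [ 0.3 -0.5 -1.3] open 0.08029257585395214
```

View pics/m5.png

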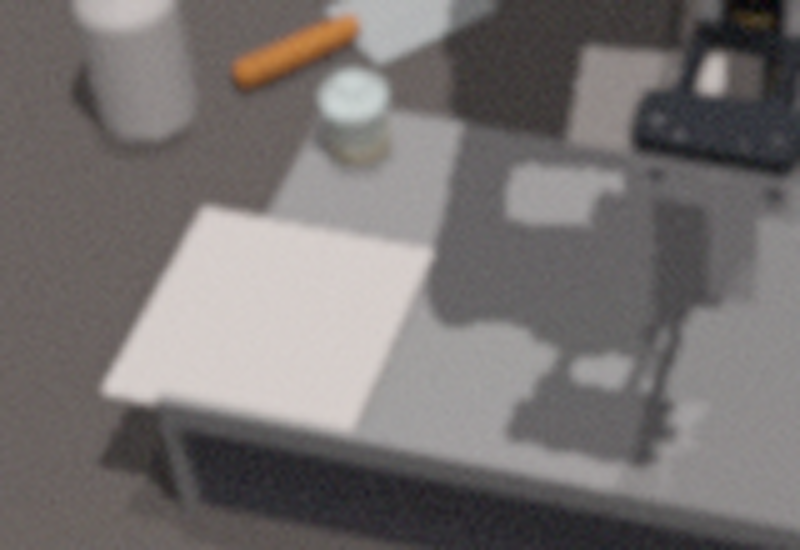

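The plate lies flat and overhangs, with corners at (203,206), (433,250) and (103,390). I'll measure it.

```bash
python3 - <<'E'
from h import *
L=np.load('ledge.npy');c,s=np.cos(L[2]),np.sin(L[2]);Rt=np.array([[c,-s],[s,c]])
f=lambda q:np.array(q,float)/5+[110-.4,160-.4]
g=lambda q,z:((p2w('s5',f(q),z)[:,:2]-L[:2])@Rt).round(4)
print('plate FR,FL,RR',g([(203,206),(433,250),(103,388)],.086),'lip R end',g([(162,400)],.095))
a=np.array([.6283,-.1275])-L[:2];print('last tcp',a@Rt)
E
```

```text
plate FR,FL,RR [[-0.0195 -0.251 ]
 [-0.0187 -0.121 ]
 [ 0.1089 -0.2502]] lip R end [[ 0.1154 -0.2144]]
last tcp [ 0.04509856 -0.1129407 ]
```

The plate's centre is at about y = −0.186, x = 0.046, and it is straight, so it is within limits. I'm handing in.

```bash
python3 -c "from h import *;print(ticket.hand_in())"
```

```text
the job is handed in; nothing more can be done
None
```

The plate lies flat along the rear lip, within about 2 mm and straight by my measurement, and sticks out about 31 mm past the tripod end of the shelf; the job was handed in at about 12.6 s, and no verdict came back.

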